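Cover the bench warmer and switch it to full

TASK

Get the bench-top warmer heating: first, with its switch still at off, set the loose round lid down into the open well so that it sits fully home and level, placed rather than dropped, and let go of it. Then turn the bar handle on the warmer's sloping front clockwise from off, past the middle click to the last one (full), so that it rests home in that click. Leave the bowl, the loaf tin and the jar where they are.

Things in the scene. Friction and masses are not known exactly. Their poses are not given: they have to be found in the camera images.
- warmer: White bench-top warmer, fixed, 280 mm long (x) and 190 mm wide (y). Origin on the bench beneath it; x to its rear, away from the robot at yaw 0; z up. A flat deck 85 mm high (x -40 to +120 mm) carries the round well. In front of it a steel face slopes down towards -x at 20 degrees from level, from 86 mm high at x = -40 mm to 42 mm high at x = -160 mm, with the switch on it.
- well_rim (a point): Centre of the well's mouth, level with the top of its rim, 130 mm above the bench. The well is an upright round steel wall, inner radius 60 mm, outer radius 66 mm, standing 45 mm above the deck, open at the top, empty, 40 mm deep.
- lid: Loose round steel lid, about 0.25 kg, lying plug down on the bench beside the warmer. Origin: centre of its underside; z up. Upwards: a plug of radius 57.5 mm, 10 mm high, foot chamfered (goes inside the well); a flange of radius 70 mm, 4 mm thick (rests on the rim); a black upright knob, 26 mm across, 14 to 44 mm above the origin. Seated, its origin is 10 mm below well_rim.
- dial: Fixed plate of the rotary switch, radius 34 mm, on the sloping face. Origin: on the shaft axis at the face. z: along the shaft, out of the face (leaning 20 degrees from vertical towards the warmer's -x); x: up the slope; y: to the warmer's +y. Marks: a small dot at +y (off), a short thin bar at +x (middle), a broad bar at -y (full).
- handle (a joint): Turn of the bar handle, rad, growing clockwise seen facing the switch. Clicks home at 0 (off: nose along the dial's +y), 1.57 (middle: +x), 3.14 (full: -y). Needs up to 0.2 N m between clicks; let go, it springs to the nearer click. Stops 0.12 rad beyond off and full. Few wrists make the half turn in one grasp: the middle click holds it while you take a new grip.
- bowl: Bystander: loose steel bowl, 72 mm rim radius, 70 mm high, on the other side of the warmer from the lid. Origin: centre of its underside.
- tin: Bystander: loose dark loaf tin, 100 x 140 x 60 mm (x, y, z). Origin: centre of its underside.
- jar: Bystander: loose white jar, 36 mm radius, 110 mm high. Origin: centre of its underside.
- handle_grip (a point): Centre of the black bar handle, on the shaft axis, 24 mm above the dial's origin along its z; x towards its pointed nose (pale line on top), z along the shaft. The bar is 14 mm thick, 60 mm long plus the nose (tip 37 mm from the shaft), and stands from 8 to 34 mm above the dial's origin; a turning disc of 26 mm radius lies below it. The nose points at the mark of the present position.
There are look-alikes about, which are no part of the job. What is shaped like the lid but orange is not meant.

How it is judged:
On the way, in this order (a step that is already met when the one before it is completed fails the run):
1. the lid is seated level in the well and let go, the switch still at off (horizontal distance between lid and well_rim below 0.006 m and z of lid in the frame of well_rim between -0.014 and -0.007 m and angle between lid's own z axis and vertical below 0.04 rad and contact force between the fingers and lid below 0.1 N and value of joint handle below 0.35 rad), for 0.2 s.
2. the handle is home in the last click (full), the lid still seated (horizontal distance between lid and well_rim below 0.006 m and z of lid in the frame of well_rim between -0.014 and -0.007 m and angle between lid's own z axis and vertical below 0.04 rad and value of joint handle above 3 rad), for 0.2 s.
At the end, for the whole second after the job is handed in: The lid rests in the well: centred within 6 mm, its underside 7 to 14 mm below the rim, tilted less than 0.04 rad, at rest; the handle rests at full, between 3.02 and 3.24 rad; bystanders within 30 mm of where they began (horizontal distance between lid and well_rim below 0.006 m and z of lid in the frame of well_rim between -0.014 and -0.007 m and angle between lid's own z axis and vertical below 0.04 rad and value of joint handle between 3.02 and 3.24 rad and velocity of joint handle between -0.1 and 0.1 rad/s and linear speed of lid below 0.02 m/s); the robot touches nothing.
It fails at once if the lid is dropped: it moves faster than 0.6 m/s with no finger on it (a fall of about 18 mm) (contact force between the fingers and lid below 0.1 N and linear speed of lid above 0.6 m/s).
It fails at once if the bowl is pushed more than 30 mm from its place (distance of bowl from where it was at the start of the episode above 0.03 m).
It fails at once if the loaf tin is pushed more than 30 mm from its place (distance of tin from where it was at the start of the episode above 0.03 m).
It fails at once if the jar is pushed more than 30 mm from its place (distance of jar from where it was at the start of the episode above 0.03 m).
It also fails if it takes over 66 s, if anything falls off the work surface, if the arm or the gripper's body presses on something with over 40 N, if the wrist force passes 120 N, or if a joint passes its speed limit or range.

ROBOT

A 6-joint arm with a two-finger parallel gripper is mounted at the origin on the work surface. World frame = base frame: x ahead of the robot, y to its left, z up, the work surface at z = 0. Lengths are in m, angles in rad, forces in N, time in s.
With the tool pointing down it reaches from about 0.375 to 0.975 m from the base axis. Payload 3.8 kg.
Tool frame: the origin (TCP) lies on the centre line of the jaws, within the pads' length; the fingertips stand 25 mm ahead of it and the grasp point (between the pads) lies 6 mm ahead of it; y points along the fingers, z is the direction in which the jaws open and shut, and the axes are right-handed (so a half turn about y gives the same grasp; the last joint's range is limited). The gripper opens to 85 mm and grips with 20 to 120 N. Pads are 22 mm wide; open, the fingers measure 114 mm over their backs; the gripper's body (76 mm by 85 mm) begins 54 mm behind the grasp point. The pads swing forward as they close: fully open they stand 13 mm farther back than shut.
Start: joints at [1.263, 0.264, 1.604, -0, 1.274, -0.037], TCP at [0.181, 0.65, 0.256] pointing down, gripper open.
Joint ranges: [-2.63, 2.63], [-0.94, 2.18], [0.31, 2.57], [-1.31, 4.45], [0, 2.66], [-2.55, 2.55]. Speed limits (rad/s): [2.57, 2.57, 3.14, 3.14, 3.14, 3.14].

INTERFACE

Orientations are given as a rotation vector (axis times angle).
In Python, from workcell import bot gives the robot as it stands.
- The arm moves only by the shell command python3 -m jog 'ROWS' [FORCE]. ROWS is JSON, a list of rows, each a list of 5 numbers: the shift along the world's x, y, z in mm, then the turn about the world's z in degrees, then the finger opening in mm, from 0 to 85.4. A call has exactly 10 rows; each row is the pose to reach, as a shift and turn from the pose commanded when the call began; what a row does not reach only later rows make up. A row lasts 1/8 s, in which the tool goes at most 62.5 mm and 10.7 degrees, less where a joint would pass 70% of its speed; a pose out of reach is approached as far as the arm can. A call with a gripper value outside its range is refused whole. The fingers move at their own pace and stop on an object; FORCE is the grip in N (left out, the last holds). Time passes only in rows, so rows that repeat a pose let the fingers close, or fill a call up. It gives the time, the measured TCP pose, the force and the opening at its end, in the units of the state.
- bot.read_state(): the state, without advancing time (a new reading comes with each control period).
- bot.read_camera(name): name is "scene" or "top" or "wrist"; returns a dict with "pixels" (480x640x3 uint8, red, green, blue), "fx", "fy", "cx", "cy" (pixels), "R" (3x3) and "t" (3): a world point X has camera coordinates R X + t. Camera axes: x right, y down, z forward; pixel columns grow to the right and rows downward; lengths in m; the calibration is good to about 2 mm. A picture is of the moment at which its call begins. There is no depth.
- bot.finish_job(): hands the job in, once; it reports no verdict.
The state is a dict: "time": time; "q": joint angles; "joint_vel": joint speeds; "joint_torque": joint torques, N m; "tool_pos": TCP position; "tcp_rot": TCP orientation; "wrist_force": force on the tool from outside, world axes, zero at the start; "torque": the same for the moment, N m; "width": opening from 0.0 (shut) to 1.0 (fully open).
Only numpy, scipy, OpenCV 4.12 (cv2) and the standard library are available. Lean on these libraries where they do the work, as an engineer would, in place of code of your own. Each camera call takes 0.05 s, during which the arm holds its last target.

## Working session

There is one attempt and no reset: what is moved stays moved. The work goes in short steps, Python scripts to look and compute and a shell command to move; the robot and the scene stay as the last step left them, time stands still between calls to the robot, and variables do not carry over. Pictures are saved under pics/ and viewed, and the job is handed in when it is done.

```bash
ls; mkdir -p pics; python3 - <<'E'
from workcell import bot
import cv2
s=bot.read_state();print(s)
for n in ("scene","top","wrist"):
    c=bot.read_camera(n);cv2.imwrite(f"pics/{n}0.png",c["pixels"][:,:,::-1]);print(n,c["fx"],c["fy"],c["cx"],c["cy"],c["R"],c["t"])
E
```

```text
pics
{'time': 0.0, 'q': array([ 1.26310542e+00,  2.64793962e-01,  1.60541786e+00, -1.11687428e-06,
        1.27369486e+00, -3.68757936e-02]), 'joint_vel': array([ 8.00351020e-05,  2.25183429e-04,  6.15669818e-05, -7.83273057e-04,
        1.24556388e-03, -1.28411321e-03]), 'joint_torque': array([ 2.52564445e-03, -5.15080619e+01, -3.67325306e+01,  2.47375310e-04,
        1.25480312e-02,  1.43468912e-05]), 'tool_pos': array([0.18034971, 0.64973951, 0.25491078]), 'tcp_rot': array([-1.5626054 ,  0.21295801, -0.21233477]), 'wrist_force': array([0.15086823, 0.48297004, 0.06047734]), 'torque': array([ 0.01261605, -0.06985681,  0.01340392]), 'width': 1.0046793117936854}
scene 443.63072898421854 443.63072898421854 318.1236836525713 234.55379016680558 [[ 0.8264786   0.56281827  0.01298942]
 [ 0.47745446 -0.68852674 -0.54586461]
 [-0.29827901  0.45734727 -0.83777271]] [-0.33263786 -0.24969694  1.54992545]
top 440.67629532391334 440.67629532391334 319.6352772182769 236.49240990796193 [[ 0.00804468 -0.99996688 -0.00123015]
 [-0.99729169 -0.00793321 -0.07311874]
 [ 0.07310655  0.00181504 -0.99732248]] [-0.10555501  0.50180687  1.15139801]
wrist 346.1271038183323 346.1271038183323 312.8087000788406 243.70390235586112 [[ 0.26795783  0.96342887 -0.00184678]
 [ 0.91105557 -0.25276693  0.32570941]
 [ 0.31333104 -0.0889589  -0.94546812]] [-0.67433987 -0.04128624  0.38088743]
```

View pics/scene0.png

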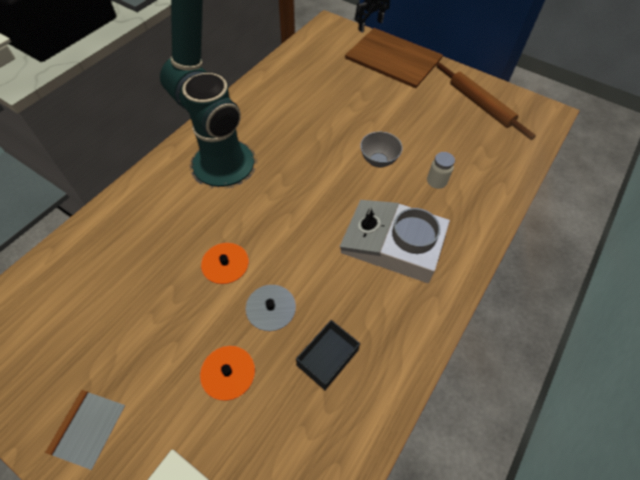

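View pics/top0.png

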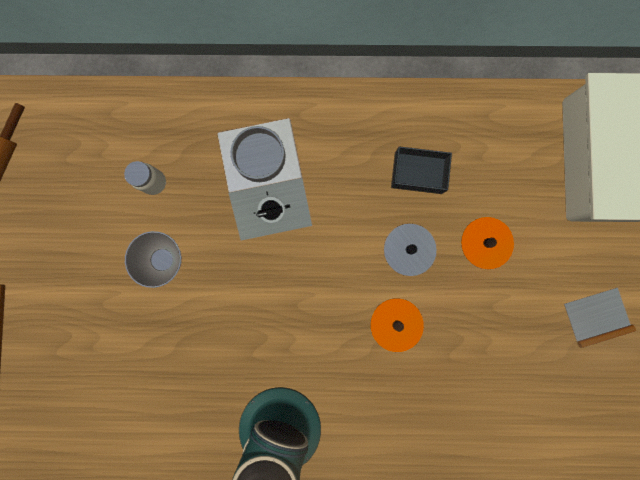

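View pics/wrist0.png

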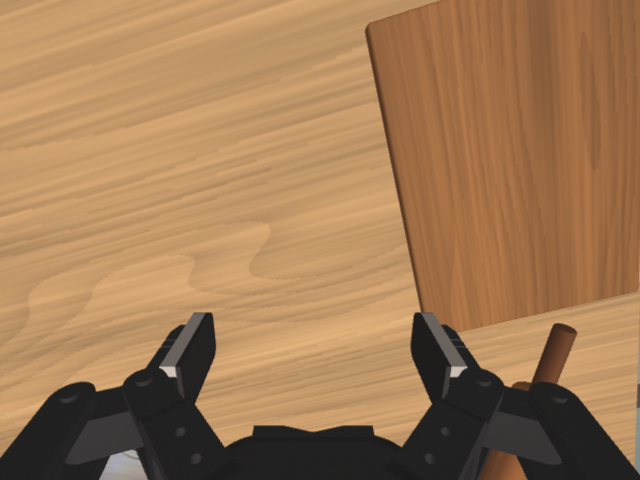

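Candidates for the lid in the top view are grey at (410,249), orange at (397,325) and orange at (487,243). The grey one matches the description (scene view: grey at (270,307)). The well is at (258,154) and the switch at (270,210).

```bash
cat > h.py <<'E'
import numpy as np,cv2
from workcell import bot
def cast(c,u,v,z=None,n=None,p=None):
    d=c["R"].T@np.array([(u-c["cx"])/c["fx"],(v-c["cy"])/c["fy"],1]);o=-c["R"].T@c["t"]
    if n is None: n=np.array([0,0,1.]);p=np.array([0,0,z])
    return o+d*(n@(np.asarray(p)-o))/(n@d)
def proj(c,X):
    x=c["R"]@np.asarray(X)+c["t"];return np.array([c["fx"]*x[0]/x[2]+c["cx"],c["fy"]*x[1]/x[2]+c["cy"]])
def ray(c,u,v):
    d=c["R"].T@np.array([(u-c["cx"])/c["fx"],(v-c["cy"])/c["fy"],1]);return -c["R"].T@c["t"],d/np.linalg.norm(d)
E
python3 - <<'E'
from h import *
c=bot.read_camera("top");s=bot.read_camera("scene")
cv2.imwrite("pics/c1.png",np.hstack([cv2.resize(c["pixels"][105:265,200:330,::-1],None,fx=3,fy=3,interpolation=2),cv2.resize(c["pixels"][205:295,370:450,::-1],None,fx=5,fy=5,interpolation=2)[:480]]) if 0 else cv2.resize(c["pixels"][110:250,210:320,::-1],None,fx=4,fy=4,interpolation=2))
cv2.imwrite("pics/c2.png",cv2.resize(c["pixels"][205:295,370:460,::-1],None,fx=5,fy=5,interpolation=2))
cv2.imwrite("pics/c3.png",cv2.resize(s["pixels"][190:290,330:460,::-1],None,fx=6,fy=6,interpolation=2))
for n,k,b in (("top",c,(375,215,450,290)),("scene",s,(235,275,305,340))):
    x0,y0,x1,y1=b
    im=k["pixels"][y0:y1,x0:x1].astype(int)
    m=((im[...,0]-im[...,2])<30).astype(np.uint8)
    cs,_=cv2.findContours(m,0,1);q=max(cs,key=cv2.contourArea)
    h=cv2.convexHull(q)[:,0]+[x0,y0]
    P=np.array([cast(k,u,v,0.012)[:2] for u,v in h]).astype(np.float32)
    print(n,cv2.minEnclosingCircle(P),cv2.fitEllipse(P))
    dk=(im.max(-1)<60).astype(np.uint8);M=cv2.moments(dk,True)
    kc=(M["m10"]/M["m00"]+x0,M["m01"]/M["m00"]+y0);print("knob",kc,M["m00"],cast(k,*kc,0.03))
E
```

```text
top ((0.4708752930164337, -0.34178486466407776), 0.0699911117553711) ((0.47093507647514343, -0.3418538570404053), (0.13867370784282684, 0.13900423049926758), 42.833980560302734)
knob (411.12048192771084, 249.0) 83.0 [ 0.4708089  -0.34165343  0.03      ]
scene ((0.4710402190685272, -0.33912983536720276), 0.07010581344366074) ((0.47103312611579895, -0.33951932191848755), (0.1388435661792755, 0.13941225409507751), 62.892822265625)
knob (269.7564102564103, 304.1794871794872) 78.0 [ 0.47126404 -0.33974915  0.03      ]
```

View pics/c1.png

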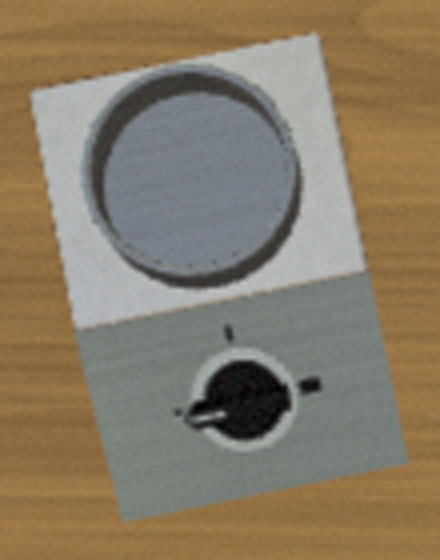

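View pics/c2.png

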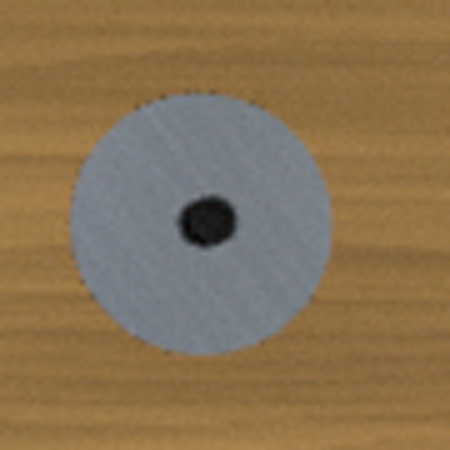

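View pics/c3.png

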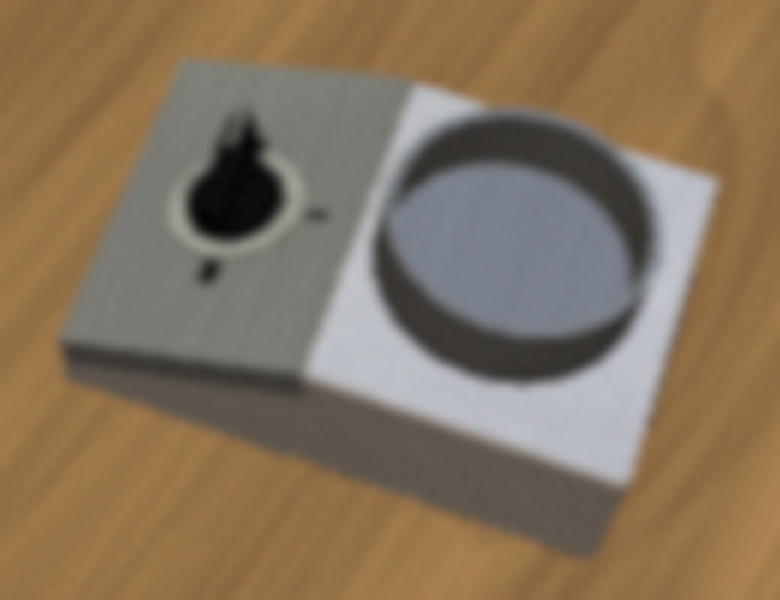

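The close crop shows a grey lid with a black knob, agreeing between the two views to 2 mm. Next, the warmer pose.

```bash
cat > warm.py <<'E'
from h import *
from scipy.optimize import least_squares
c=bot.read_camera("top");s=bot.read_camera("scene")
# body corners by hand from crops -> pose fit (x,y,yaw)
L=[([120,95,85],(32,93)),([120,-95,85],(318,35)),([-40,-95,85],(366,270)),([-40,95,85],(77,328)),([-160,-95,42],(407,462)),([-160,95,42],(127,520))]
S=[([120,-95,85],(628,485)),([120,95,85],(720,180)),([-40,95,86],(414,82)),([-40,-95,85],(303,380)),([-160,95,42],(182,62)),([-160,-95,42],(64,345))]
obs=[("top",np.array(a)/1e3,np.array(p)/4+[209.6,109.6]) for a,p in L]+[("scene",np.array(a)/1e3,np.array(p)/6+[329.6,189.6]) for a,p in S]
def X(w,a):
    C,Sn=np.cos(w[2]),np.sin(w[2]);return np.array([w[0]+C*a[0]-Sn*a[1],w[1]+Sn*a[0]+C*a[1],a[2]])
def f(w,k=("top","scene")): return np.concatenate([proj(c if n=="top" else s,X(w,a))-p for n,a,p in obs if n in k])
for k in (("top",),("scene",),("top","scene")):
    r=least_squares(f,[.6,.05,.2],args=(k,));print(k,r.x,abs(r.fun).max(),np.sqrt((r.fun**2).mean()))
for n in("top","scene"):
    cam=c if n=="top" else s
    for a,p in [(a,p) for m,a,p in obs if m==n]: print(n,a,cast(cam,*p,a[2]))
w=r.x
E
python3 - <<'E'
from warm import *
# rim circle at z=.130: hand pts on outer rim edge top view
pts=[(85,150),(98,115),(130,85),(190,65),(250,78),(285,115),(302,165)]
for sc,cam,pp,off in ((4,c,[(83,165),(98,115),(140,79),(190,65),(240,73),(280,110),(300,165)],(209.6,109.6)),(6,s,[(378,230),(405,165),(450,122),(520,107),(590,130),(640,180),(659,245)],(329.6,189.6))):
    P=np.array([cast(cam,*(np.array(p)/sc+off),.130)[:2] for p in pp])
    r2=least_squares(lambda v:np.hypot(*(P-v[:2]).T)-v[2],[.65,.05,.066]);print("rim",r2.x,abs(r2.fun).max(), "const r", least_squares(lambda v:np.hypot(*(P-v[:2]).T)-.066,[.65,.05]).x)
    print("in warmer", end=" ");d=r2.x[:2]-w[:2];print(np.cos(w[2])*d[0]+np.sin(w[2])*d[1],-np.sin(w[2])*d[0]+np.cos(w[2])*d[1])
n=X(np.array([0,0,w[2]]),np.array([-np.sin(np.radians(20)),0,np.cos(np.radians(20))]))
p0=X(w,np.array([-.04,0,.086]))
# marks, dial edge centre
for nm,cam,sc,off,pp in (("top",c,4,(209.6,109.6),dict(dot=(179,412),mid=(229,332),full=(311,384),nosetip=(187,415))),("scene",s,6,(329.6,189.6),dict(mid=(317,213),full=(208,271)))):
    for k,v in pp.items():
        Q=cast(cam,*(np.array(v)/sc+off),n=n,p=p0);d=Q-X(w,np.zeros(3));print(nm,k,Q,"warmer",np.cos(w[2])*d[0]+np.sin(w[2])*d[1],-np.sin(w[2])*d[0]+np.cos(w[2])*d[1],Q[2])
E
```

```text
('top',) [0.66592713 0.04493773 0.21275887] 1.4280857744808202 0.8697567123739832
('scene',) [0.66836331 0.04767904 0.22038634] 0.8406217633452115 0.4654285147632687
('top', 'scene') [0.66705864 0.04597023 0.21580526] 1.943872535924001 0.8385686478705029
top [0.12  0.095 0.085] [0.7603803  0.16037044 0.085     ]
top [ 0.12  -0.095  0.085] [ 0.7995414 -0.0212722  0.085    ]
top [-0.04  -0.095  0.085] [ 0.64789739 -0.05359775  0.085     ]
top [-0.04   0.095  0.085] [0.60944663 0.12821356 0.085     ]
top [-0.16  -0.095  0.042] [ 0.53048736 -0.07975507  0.042     ]
top [-0.16   0.095  0.042] [0.49117941 0.10186234 0.042     ]
scene [ 0.12  -0.095  0.085] [ 0.80315373 -0.0177046   0.085     ]
scene [0.12  0.095 0.085] [0.76436718 0.16492689 0.085     ]
scene [-0.04   0.095  0.086] [0.60964785 0.13080032 0.086     ]
scene [-0.04  -0.095  0.085] [ 0.65107692 -0.05435244  0.085     ]
scene [-0.16   0.095  0.042] [0.49152905 0.10542704 0.042     ]
scene [-0.16  -0.095  0.042] [ 0.53524567 -0.07896475  0.042     ]
rim [0.69874218 0.05137433 0.06623572] 0.00119290537830756 const r [0.6990364  0
[... 197 characters left out ...]
91280675e-05
top dot [0.55932881 0.06609076 0.06382603] warmer -0.10092247251500061 0.042722444559964504 0.06382603340663917
top mid [0.60872157 0.03308577 0.07881417] warmer -0.05974290401277563 -9.364014528823357e-05 0.07881417060137497
top full [ 0.57805101 -0.01820535  0.06391239] warmer -0.10068521834988663 -0.04362742059006302 0.06391238686069634
top nosetip [0.55756323 0.06108081 0.06280785] warmer -0.1037198969173916 0.038206770103543355 0.06280785419155888
scene mid [0.60748036 0.03706623 0.07868312] warmer -0.06010296948625804 0.004060268934782478 0.07868311748664025
scene full [ 0.57693795 -0.01410776  0.06383602] warmer -0.1008950242922722 -0.03938652782439939 0.06383602374269581
```

```bash
python3 - <<'E'
from h import *
from scipy.spatial.transform import Rotation as R
s=bot.read_state();c=bot.read_camera("wrist")
M=R.from_rotvec(s["tcp_rot"]).as_matrix();print(M.round(3))
cp=-c["R"].T@c["t"];print("cam in tool",M.T@(cp-s["tool_pos"]),"cam axis in tool",M.T@c["R"].T[:,2])
print("jaw yaw deg",np.degrees(np.arctan2(M[1,2],M[0,2])),"q1,q6 deg",np.degrees(s["q"][[0,5]]), s["time"])
E
```

```text
[[ 0.964 -0.     0.268]
 [-0.268 -0.001  0.964]
 [-0.    -1.    -0.001]]
cam in tool [-0.0846877  -0.11726425  0.00043812] cam axis in tool [3.25802390e-01 9.45437887e-01 6.52910677e-05]
jaw yaw deg 74.48337256233229 q1,q6 deg [72.37013886 -2.11360557] 0.35
```

```bash
python3 -m jog '[[30,-50,0,0,85],[60,-100,0,0,85],[90,-150,0,0,85],[120,-200,0,0,85],[150,-250,0,0,85],[180,-300,0,0,85],[210,-350,0,0,85],[240,-400,0,0,85],[270,-450,0,0,85],[270,-450,0,0,85]]' 30; python3 -m jog '[[3,-60,0,0,85],[6,-120,0,0,85],[9,-180,0,0,85],[12,-240,0,0,85],[15,-300,0,0,85],[18,-360,0,0,85],[20,-420,-15,0,85],[21,-480,-45,0,85],[21,-540,-85,0,85],[21,-540,-105,0,85]]'; python3 - <<'E'
from h import *
c=bot.read_camera("wrist");cv2.imwrite("pics/w1.png",c["pixels"][:,:,::-1]);s=bot.read_state();print(s)
print(proj(c,[.471,-.3405,.044]))
E
```

```text
time: 1.65
tool_pos: [0.4523, 0.1972, 0.2566]
tcp_rot: [-1.56, 0.216, -0.218]
wrist_force: [-0.3, 0.3, -0.1]
width: 0.996
time: 2.9
tool_pos: [0.4719, -0.3416, 0.1501]
tcp_rot: [-1.56, 0.214, -0.215]
wrist_force: [0.4, 0.1, 0.6]
width: 0.993
{'time': 2.95, 'q': array([-6.69288707e-01,  1.82843110e-01,  1.91643072e+00, -4.14678102e-04,
        1.04824820e+00, -1.96726145e+00]), 'joint_vel': array([ 0.03662285, -0.04167818,  0.03787305,  0.01164199,  0.1084361 ,
        0.0310806 ]), 'joint_torque': array([ 3.10523724e-01, -5.43097866e+01, -4.07103038e+01,  1.91127397e-01,
       -1.17027475e-01, -4.95765056e-02]), 'tool_pos': array([ 0.46980407, -0.34005894,  0.14587314]), 'tcp_rot': array([-1.5574719 ,  0.2180754 , -0.20974864]), 'wrist_force': array([-0.58629303,  0.62571916, -2.54023086]), 'torque': array([-0.00600933,  0.0237277 ,  0.03141499]), 'width': 0.9920203778804548}
[313.37500861 252.70422144]
```

View pics/w1.png

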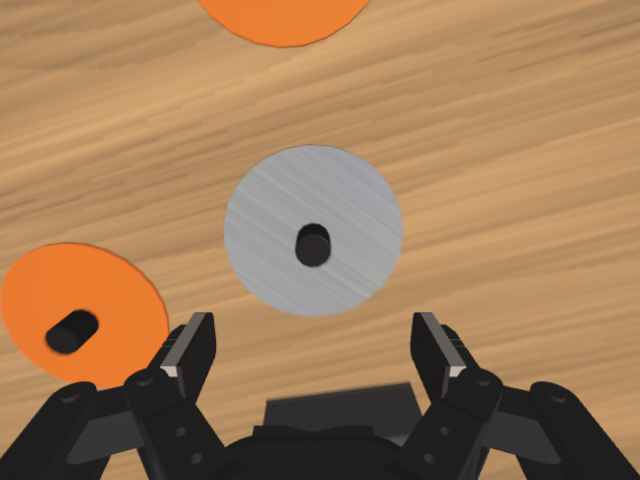

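```bash
python3 -m jog '[[0,0,-10,0,85],[0,0,-20,0,85],[0,0,-30,0,85],[0,0,-40,0,85],[0,0,-45,0,85],[0,0,-50,0,85],[0,0,-50,0,85],[0,0,-50,0,85],[0,0,-50,0,85],[0,0,-50,0,85]]'; cat > knob.py <<'E'
from h import *
c=bot.read_camera("wrist");s=bot.read_state();im=c["pixels"].astype(int)
u0,v0=[int(x) for x in proj(c,[.471,-.3405,.044])]
print("t",s["time"],"tcp",s["tool_pos"],"pred",u0,v0)
g=cv2.HoughCircles(cv2.cvtColor(c["pixels"],cv2.COLOR_RGB2GRAY)[:330],3,1,30,param1=60,param2=.7,minRadius=15,maxRadius=60)
print(g[0][:4] if g is not None else None)
for q in (g[0][:4] if g is not None else []): print(cast(c,q[0],q[1],.044))
m=((im.max(-1)-im.min(-1)<30)&(im.max(-1)>90)).astype(np.uint8);m[:]=m
cs,_=cv2.findContours(m,0,1);q=max(cs,key=cv2.contourArea);h=cv2.convexHull(q)[:,0]
P=np.array([cast(c,*p,.014)[:2] for p in h]).astype(np.float32);print("flange",cv2.fitEllipse(P),cv2.minEnclosingCircle(P))
E
python3 - <<'E'
exec(open('knob.py').read()); cv2.imwrite("pics/w2.png",c["pixels"][:,:,::-1])
E
```

```text
time: 4.2
tool_pos: [0.4717, -0.3397, 0.1015]
tcp_rot: [-1.561, 0.212, -0.213]
wrist_force: [-0.1, -0.5, 0.4]
width: 0.996
t 4.25 tcp [ 0.47163412 -0.33970843  0.10148633] pred 310 284
[[310.5 266.5  20.8]
 [152.5 276.5  56.1]
 [ 93.5 229.5  59.4]
 [329.5 209.5  58.3]]
[ 0.46062334 -0.3375353   0.044     ]
[ 0.44299434 -0.42319782  0.044     ]
[ 0.40968315 -0.44193693  0.044     ]
[ 0.43257025 -0.31947267  0.044     ]
flange ((0.4702514410018921, -0.34020286798477173), (0.13826370239257812, 0.1386139839887619), 81.98245239257812) ((0.4702640771865845, -0.3400518298149109), 0.06957603245973587)
```

View pics/w2.png

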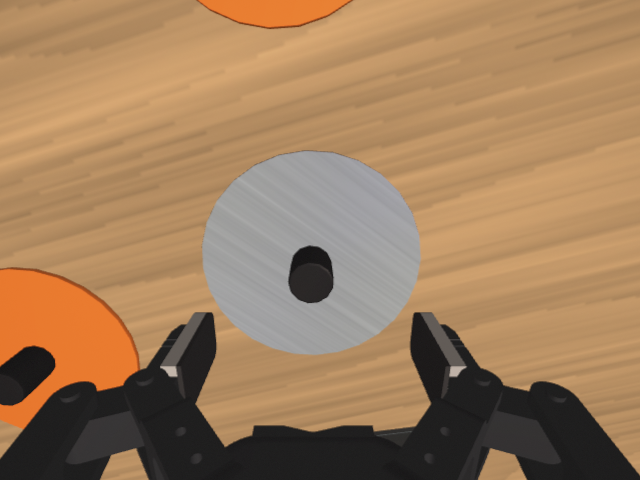

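```bash
python3 -m jog '[[-1,0,-12,0,85],[-1,0,-24,0,85],[-1,0,-36,0,85],[-1,0,-48,0,85],[-1,0,-54,0,85],[-1,0,-54,0,85],[-1,0,-54,0,40],[-1,0,-54,0,0],[-1,0,-54,0,0],[-1,0,-54,0,0]]' 40;  python3 -m jog '[[0,0,0,0,0],[0,0,0,0,0],[0,0,0,0,0],[0,0,0,0,0],[0,0,3,0,0],[0,0,8,0,0],[0,0,15,0,0],[0,0,20,0,0],[0,0,20,0,0],[0,0,20,0,0]]'; python3 - <<'E'
from h import *
c=bot.read_camera("wrist");cv2.imwrite("pics/w3.png",c["pixels"][:,:,::-1])
s=bot.read_camera("scene");cv2.imwrite("pics/s3.png",s["pixels"][230:380,190:390,::-1].repeat(3,0).repeat(3,1))
E
```

```text
time: 5.5
tool_pos: [0.471, -0.3399, 0.0479]
tcp_rot: [-1.561, 0.212, -0.213]
wrist_force: [0.5, -0.2, 1.6]
width: 0.285
time: 6.75
tool_pos: [0.4705, -0.3396, 0.0673]
tcp_rot: [-1.56, 0.213, -0.213]
wrist_force: [0.0, 0.4, -3.2]
width: 0.29
```

View pics/w3.png

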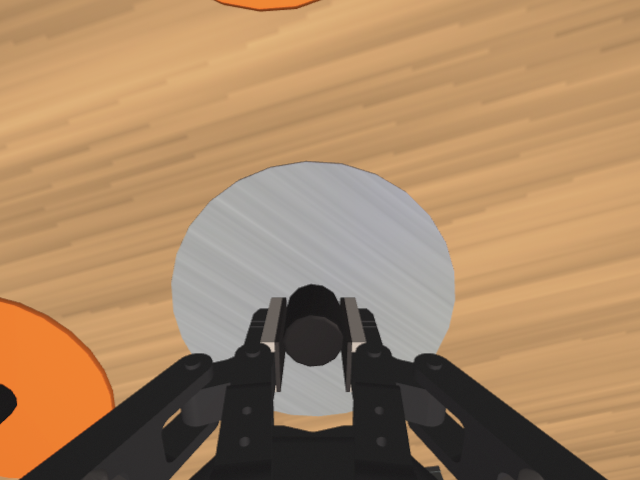

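View pics/s3.png

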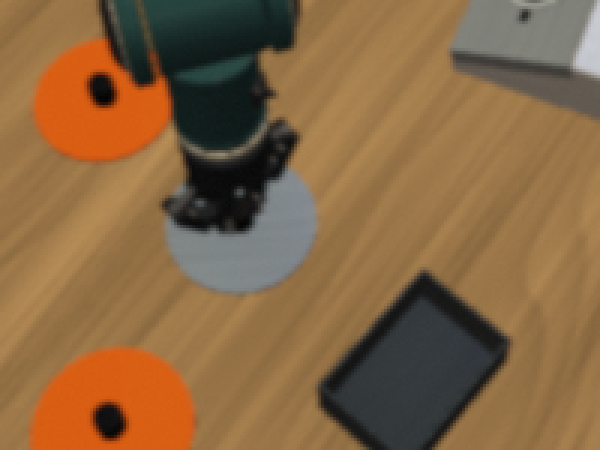

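```bash
python3 -m jog '[[0,0,20,0,0],[0,0,55,0,0],[0,0,95,0,0],[0,0,135,0,0],[0,20,160,0,0],[5,50,165,0,0],[10,90,165,0,0],[15,135,165,0,0],[20,180,165,0,0],[25,225,165,0,0]]';  python3 -m jog '[[5,45,0,0,0],[10,85,0,0,0],[15,120,0,0,0],[18,145,0,0,0],[20,160,0,0,0],[22,166,0,0,0],[23,167,0,0,0],[23,167,0,0,0],[23,167,0,0,0],[23,167,0,0,0]]'; python3 - <<'E'
from h import *
c=bot.read_camera("wrist");cv2.imwrite("pics/w4.png",c["pixels"][:,:,::-1])
print(proj(c,[.6995,.0525,.13]))
E
```

```text
time: 8.1
tool_pos: [0.4957, -0.1133, 0.2339]
tcp_rot: [-1.561, 0.211, -0.214]
wrist_force: [0.2, -0.7, -2.6]
width: 0.289
time: 9.35
tool_pos: [0.5185, 0.0519, 0.2322]
tcp_rot: [-1.56, 0.213, -0.213]
wrist_force: [-0.3, -0.0, -1.7]
width: 0.283
[370.63207233 449.25534904]
```

View pics/w4.png

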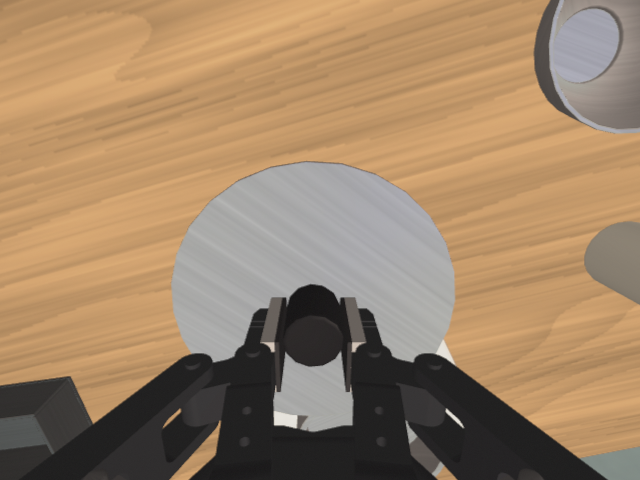

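```bash
python3 -m jog '[[10,0,20,0,0],[30,0,50,0,0],[65,0,80,0,0],[105,0,110,0,0],[145,0,130,0,0],[185,0,145,0,0],[225,0,150,0,0],[265,0,150,0,0],[300,0,150,0,0],[315,0,150,0,0]]'; python3 -m jog '[[5,0,0,0,0],[5,0,0,0,0],[5,0,0,0,0],[5,0,0,0,0],[5,0,0,0,0],[5,0,0,0,0],[5,0,0,0,0],[5,0,0,0,0],[5,0,0,0,0],[5,0,0,0,0]]';python3 - <<'E'
from h import *
c=bot.read_camera("wrist");cv2.imwrite("pics/w5.png",c["pixels"][:,:,::-1])
print(proj(c,[.6995,.0525,.13]),bot.read_state()["tool_pos"])
E
```

```text
time: 10.65
tool_pos: [0.8351, 0.052, 0.3801]
tcp_rot: [-1.561, 0.214, -0.211]
wrist_force: [-0.6, -0.8, -1.1]
width: 0.29
time: 11.9
tool_pos: [0.8386, 0.0524, 0.3822]
tcp_rot: [-1.56, 0.213, -0.213]
wrist_force: [0.6, -0.1, -2.2]
width: 0.289
[273.70833132  70.25331841] [0.83857068 0.05241041 0.38220425]
```

View pics/w5.png

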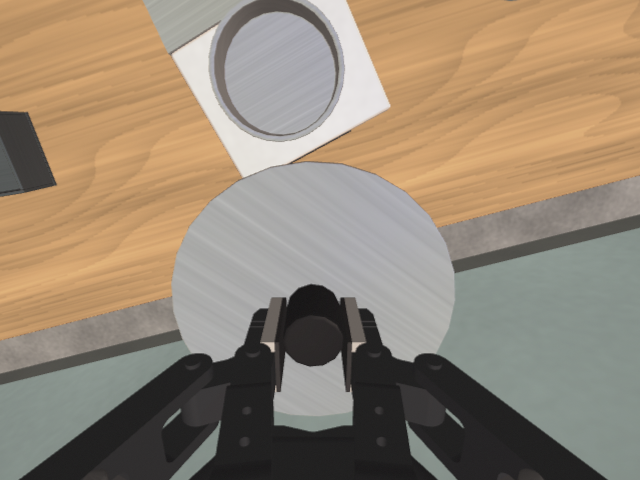

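```bash
python3 - <<'E'
from h import *
c=bot.read_camera("wrist");np.savez("w5.npz",**{k:c[k] for k in c})
cv2.imwrite("pics/w5c.png",cv2.resize(c["pixels"][0:150,195:360,::-1],None,fx=4,fy=4,interpolation=2))
E
```

```text
(no output)
```

View pics/w5c.png

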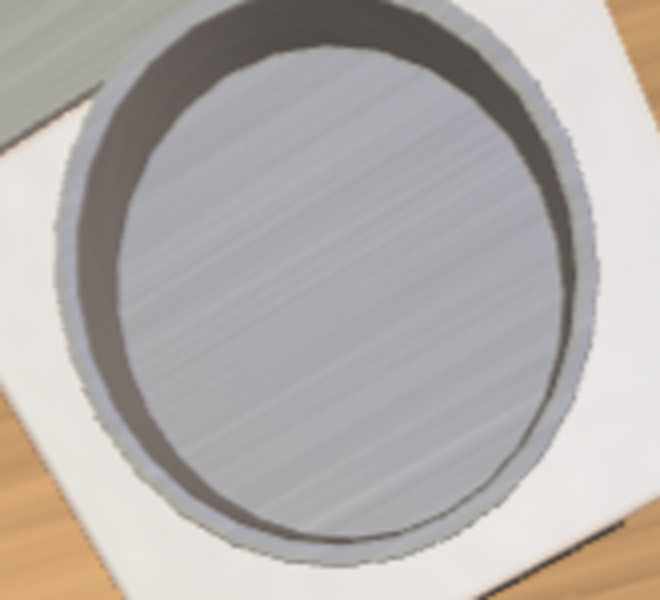

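```bash
python3 - <<'E'
from h import *
from scipy.optimize import least_squares
c=dict(np.load("w5.npz"))
I=[(77,240),(85,310),(110,385),(160,455),(250,525),(340,543),(500,475),(555,390),(576,300),(575,240),(545,150),(480,60),(430,15),(90,170),(125,95)]
O=[(57,240),(63,310),(95,410),(160,490),(230,543),(330,565),(420,550),(500,510),(560,430),(595,320),(597,260),(580,170),(540,90)]
for r0,pp in ((.06,I),(.066,O)):
    P=np.array([cast(c,u/4+194.6,v/4-.4,.13)[:2] for u,v in pp])
    r=least_squares(lambda v:np.hypot(*(P-v[:2]).T)-v[2],[.7,.05,.06]);print(r.x,abs(r.fun).max(),least_squares(lambda v:np.hypot(*(P-v[:2]).T)-r0,[.7,.05]).x)
# lid edge (far arc visible) in same view, plane at flange top z
s=bot.read_state();z=s["tool_pos"][2]-.048+.014
im=c["pixels"].astype(int)
P=[(172,290),(190,224),(235,180),(313,162),(395,182),(437,225),(455,290)]
P=np.array([cast(c,u,v,z)[:2] for u,v in P]);print("lid",least_squares(lambda v:np.hypot(*(P-v[:2]).T)-v[2],[.84,.05,.07]).x,s["tool_pos"],z)
E
```

```text
[0.70013436 0.05532644 0.05965272] 0.001305613738606222 [0.70008763 0.05534152]
[0.70097483 0.05519651 0.06483067] 0.0010677609194688076 [0.69982846 0.05517373]
lid [0.83756471 0.05341204 0.0690758 ] [0.83858634 0.05244467 0.3822196 ] 0.3482196004020237
```

```bash
python3 -m jog '[[-20,0,-10,0,0],[-55,0,-40,0,0],[-90,0,-80,0,0],[-115,1,-115,0,0],[-130,1,-145,0,0],[-137,1,-170,0,0],[-139,1,-185,0,0],[-139,1,-192,0,0],[-139,1,-192,0,0],[-139,1,-192,0,0]]'; python3 - <<'E'
from h import *
c=bot.read_camera("scene");cv2.imwrite("pics/s6.png",cv2.resize(c["pixels"][150:290,320:460,::-1],None,fx=4,fy=4,interpolation=2))
E
```

```text
time: 13.25
tool_pos: [0.7007, 0.0534, 0.1917]
tcp_rot: [-1.56, 0.211, -0.214]
wrist_force: [-0.1, 0.3, -1.3]
width: 0.287
```

View pics/s6.png

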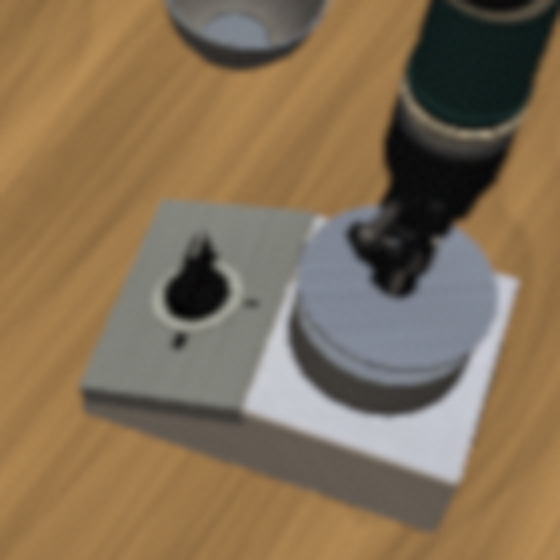

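The scene view shows the lid hovering above the rim (lid at about (397,290) in the crop) and looking centred. I'll lower slowly and watch the force.

```bash
python3 -m jog '[[0,0,-2,0,0],[0,0,-4,0,0],[0,0,-6,0,0],[0,0,-8,0,0],[0,0,-10,0,0],[0,0,-12,0,0],[0,0,-14,0,0],[0,0,-15,0,0],[0,0,-15,0,0],[0,0,-15,0,0]]'; python3 -m jog '[[0,0,-1,0,0],[0,0,-1,0,0],[0,0,-2,0,0],[0,0,-2,0,0],[0,0,-3,0,0],[0,0,-3,0,0],[0,0,-4,0,0],[0,0,-4,0,0],[0,0,-4,0,0],[0,0,-4,0,0]]'
```

```text
time: 14.55
tool_pos: [0.6996, 0.0534, 0.1754]
tcp_rot: [-1.56, 0.212, -0.213]
wrist_force: [0.0, -0.5, -2.1]
width: 0.29
time: 15.8
tool_pos: [0.6996, 0.0534, 0.1713]
tcp_rot: [-1.56, 0.212, -0.213]
wrist_force: [-0.3, 1.0, -2.3]
width: 0.288
```

```bash
python3 -m jog '[[0,0,-1,0,0],[0,0,-1,0,0],[0,0,-2,0,0],[0,0,-2,0,0],[0,0,-3,0,0],[0,0,-3,0,0],[0,0,-4,0,0],[0,0,-4,0,0],[0,0,-4,0,0],[0,0,-4,0,0]]'
```

```text
time: 17.05
tool_pos: [0.6997, 0.0534, 0.168]
tcp_rot: [-1.56, 0.212, -0.213]
wrist_force: [-3.8, 0.9, 3.5]
width: 0.286
```

Contact came at TCP z = 0.168, as predicted for a seated lid. Releasing.

```bash
python3 -m jog '[[0,0,0,0,27],[0,0,0,0,30],[0,0,0,0,36],[0,0,0,0,50],[0,0,0,0,60],[0,0,0,0,60],[0,0,0,0,60],[0,0,0,0,60],[0,0,0,0,60],[0,0,0,0,60]]'; python3 -m jog '[[0,0,10,0,60],[0,0,30,0,60],[0,0,55,0,60],[0,0,80,0,60],[-15,0,90,0,60],[-50,-5,90,-10,60],[-90,-10,90,-20,60],[-120,-20,90,-30,60],[-140,-30,90,-40,60],[-140,-30,90,-50,60]]'; python3 -m jog '[[0,0,0,-10,60],[0,0,0,-12,60],[0,0,0,-12,60],[0,0,0,-12,60],[0,0,0,-12,60],[0,0,0,-12,60],[0,0,0,-12,60],[0,0,0,-12,60],[0,0,0,-12,60],[0,0,0,-12,60]]'; python3 - <<'E'
from h import *
for n in("scene","top","wrist"):
    c=bot.read_camera(n);cv2.imwrite(f"pics/{n}7.png",c["pixels"][:,:,::-1])
    if n=="scene": cv2.imwrite("pics/s7.png",cv2.resize(c["pixels"][150:290,320:460,::-1],None,fx=4,fy=4,interpolation=2))
np.savez("w7.npz",**c)
E
```

```text
time: 18.3
tool_pos: [0.6996, 0.0534, 0.1673]
tcp_rot: [-1.56, 0.213, -0.213]
wrist_force: [-0.5, -0.1, -0.3]
width: 0.703
time: 19.55
tool_pos: [0.5569, 0.0229, 0.2575]
tcp_rot: [-1.38, 0.894, -0.893]
wrist_force: [1.5, 0.6, -0.8]
width: 0.704
time: 20.8
tool_pos: [0.5595, 0.0234, 0.2573]
tcp_rot: [-1.304, 1.047, -1.047]
wrist_force: [-0.3, 0.5, -0.8]
width: 0.706
```

View pics/s7.png

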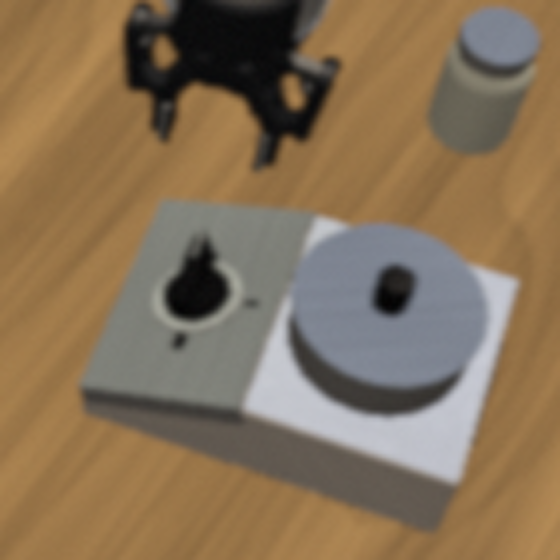

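View pics/wrist7.png

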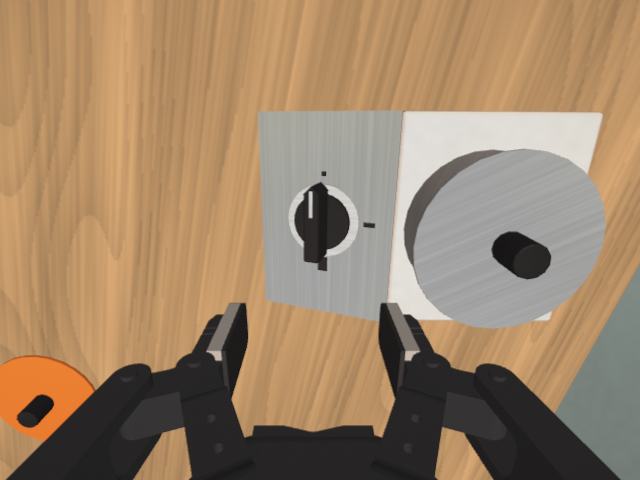

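View pics/top7.png

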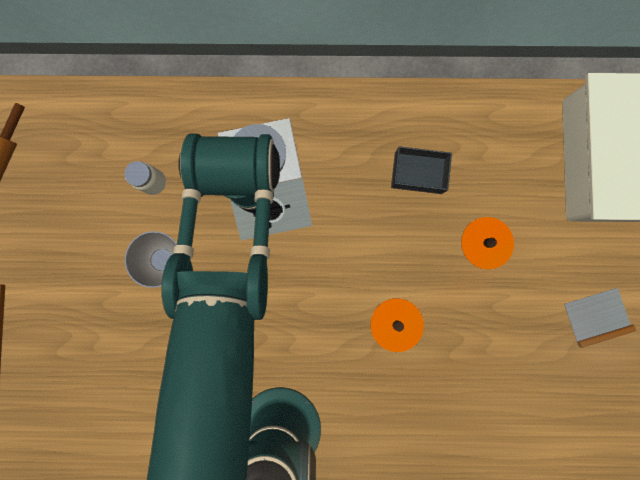

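```bash
python3 - <<'E'
from h import *
from scipy.optimize import least_squares
c=dict(np.load("w7.npz"));print(bot.read_state()["tool_pos"])
w=np.array([.6671,.0470,.2158]);n=np.array([-np.sin(np.radians(20))*np.cos(w[2]),-np.sin(np.radians(20))*np.sin(w[2]),np.cos(np.radians(20))])
p0=np.array([w[0]-.04*np.cos(w[2]),w[1]-.04*np.sin(w[2]),.086])
for nm,p in dict(dot=(324,174),mid=(369,225),full=(322,265),Rtop=(323,185),Rbot=(330,257),Rl=(288.5,217),Rr=(358,223)).items():
    Q=cast(c,*p,n=n,p=p0);d=Q[:2]-w[:2];print(nm,Q,np.cos(w[2])*d[0]+np.sin(w[2])*d[1],-np.sin(w[2])*d[0]+np.cos(w[2])*d[1])
P=[(414,258),(419,220),(445,180),(490,154),(540,151),(590,180),(605,220),(596,268),(560,310),(500,327),(450,313)]
P=np.array([cast(c,u,v,.134)[:2] for u,v in P]);print("lid",least_squares(lambda v:np.hypot(*(P-v[:2]).T)-v[2],[.84,.05,.07]).x)
# bar: top line: nose tip and tail end centre at z ~ top plane (34mm)
pt=p0+n*.034
for nm,p in dict(nose=(321,183),tailL=(304,262),tailR=(325,264),noseL=(305,192),noseR=(327,189)).items():
    Q=cast(c,*p,n=n,p=pt);print(nm,Q)
im=c["pixels"][150:300,250:420,::-1];cv2.imwrite("pics/h7.png",cv2.resize(im,None,fx=4,fy=4,interpolation=2))
E
```

```text
[0.55957785 0.02339156 0.25731258]
dot [0.55956132 0.06763151 0.06393374] -0.10062656017031374 0.04318011910343795
mid [0.60783441 0.03442405 0.0785081 ] -0.060583825740834964 0.0004062247851251005
full [ 0.57743139 -0.01794192  0.06361775] -0.10149473254808439 -0.04423497514293888
Rtop [0.56090871 0.05789    0.06365355] -0.10139635842434204 0.0333760417785617
Rbot [ 0.58271847 -0.00716599  0.06633729] -0.0940228443704655 -0.03484110098703906
Rl [0.53621941 0.01897255 0.05184272] -0.13384635697846892 0.0006479588993061405
Rr [0.59847905 0.03326438 0.07509163] -0.06997050949802883 0.0012767051612367995
lid [0.70008605 0.05443801 0.06971386]
nose [0.55674598 0.06456425 0.0988758 ]
tailL [ 0.55790635 -0.00655017  0.09374593]
tailR [ 0.57542749 -0.00182706  0.10034329]
noseL [0.54591726 0.05391528 0.09419594]
noseR [0.56235828 0.06122287 0.10061071]
```

View pics/h7.png

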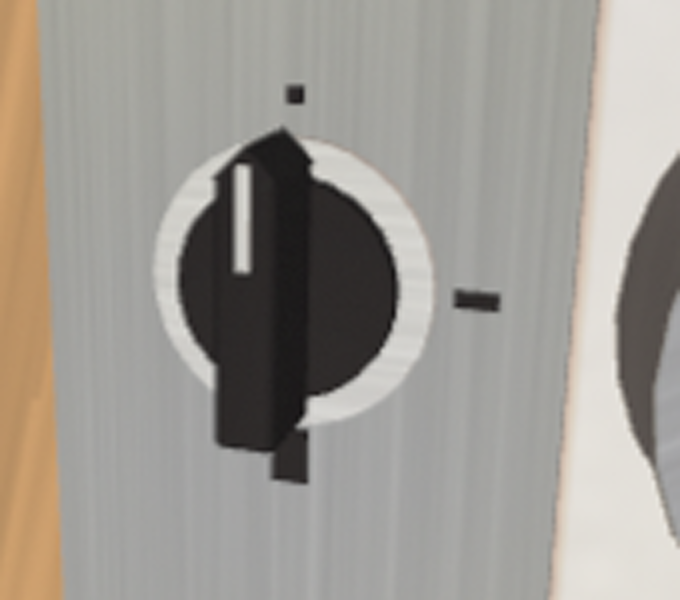

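```bash
python3 -m jog '[[0,0,-25,0,42],[0,0,-60,0,42],[0,0,-95,0,42],[0,0,-115,0,42],[0,0,-125,0,42],[0,0,-132,0,42],[0,0,-138,0,42],[0,0,-138,0,42],[0,0,-138,0,42],[0,0,-138,0,42]]'; python3 - <<'E'
from h import *
c=bot.read_camera("wrist");cv2.imwrite(f"pics/w8.png",c["pixels"][:,:,::-1])
c=bot.read_camera("scene");cv2.imwrite("pics/s8.png",cv2.resize(c["pixels"][150:290,320:460,::-1],None,fx=4,fy=4,interpolation=2))
E
```

```text
time: 22.2
tool_pos: [0.56, 0.0234, 0.1199]
tcp_rot: [-1.304, 1.046, -1.048]
wrist_force: [0.2, 0.2, 0.4]
width: 0.493
```

View pics/w8.png

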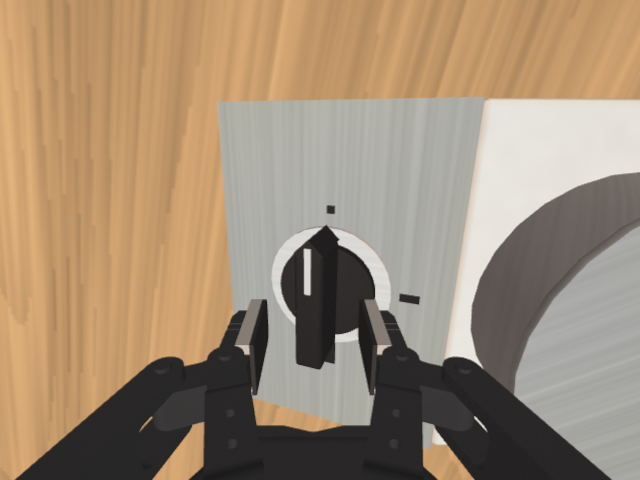

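View pics/s8.png

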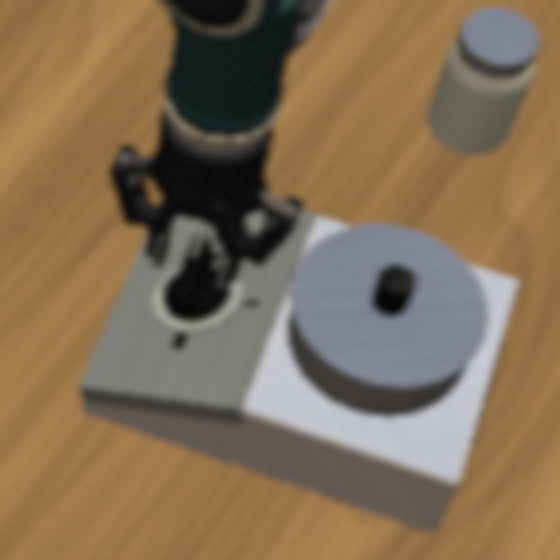

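```bash
python3 -m jog '[[0,0,-4,0,42],[0,0,-8,0,42],[0,0,-11,0,42],[0,0,-13,0,42],[0,0,-15,0,42],[0,0,-17,0,42],[0,0,-17,0,42],[0,0,-17,0,30],[0,0,-17,0,20],[0,0,-17,0,20]]' 25;  python3 -m jog '[[0,0,0,0,20],[0,0,0,0,20],[0,0,0,0,20],[0,0,0,0,20],[0,0,0,0,20],[0,0,0,0,20],[0,0,0,0,20],[0,0,0,0,20],[0,0,0,0,20],[0,0,0,0,20]]'
```

```text
time: 23.55
tool_pos: [0.5609, 0.0236, 0.1028]
tcp_rot: [-1.302, 1.045, -1.049]
wrist_force: [3.6, 1.7, -0.9]
width: 0.238
time: 24.8
tool_pos: [0.5609, 0.0236, 0.1028]
tcp_rot: [-1.302, 1.045, -1.049]
wrist_force: [4.6, 1.6, -1.5]
width: 0.241
```

```bash
python3 -m jog '[[0,0,0,-6,20],[0,0,0,-12,20],[0,0,0,-18,20],[0,0,0,-24,20],[0,0,0,-30,20],[0,0,0,-35,20],[0,0,0,-40,20],[0,0,0,-45,20],[0,0,0,-45,20],[0,0,0,-45,20]]'; python3 - <<'E'
from h import *
c=bot.read_camera("wrist");cv2.imwrite(f"pics/w9.png",c["pixels"][:,:,::-1]);print(bot.read_state()["torque"])
E
```

```text
time: 26.05
tool_pos: [0.5599, 0.0231, 0.1029]
tcp_rot: [-0.886, 1.612, -1.613]
wrist_force: [1.9, -2.4, 4.3]
width: 0.237
[-0.29184271 -0.34396295  0.03937711]
```

View pics/w9.png

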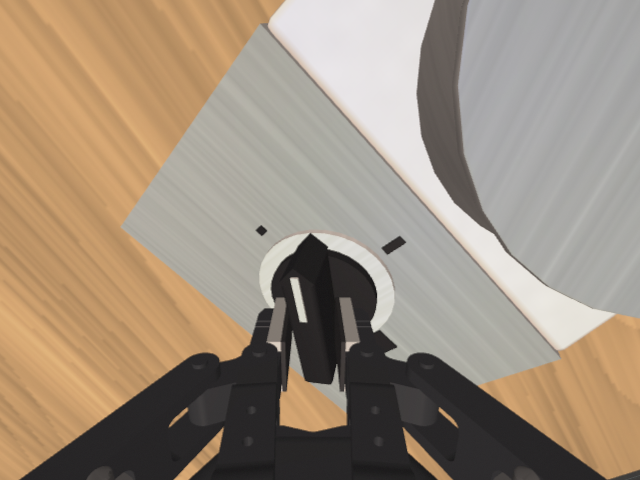

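Nose is about halfway between the dot and the middle mark; it follows well. Continuing past the middle click.

```bash
python3 -m jog '[[0,0,0,-6,20],[0,0,0,-12,20],[0,0,0,-18,20],[0,0,0,-24,20],[0,0,0,-30,20],[0,0,0,-36,20],[0,0,0,-42,20],[0,0,0,-45,20],[0,0,0,-45,20],[0,0,0,-45,20]]';python3 -m jog '[[0,0,0,0,30],[0,0,0,0,42],[0,0,0,0,42],[0,0,0,0,42],[0,0,10,0,42],[0,0,30,0,42],[0,0,60,0,42],[0,0,90,0,42],[0,0,90,0,42],[0,0,90,0,42]]'; python3 - <<'E'
from h import *
c=bot.read_camera("wrist");cv2.imwrite(f"pics/w10.png",c["pixels"][:,:,::-1]);print(bot.read_state()["q"])
E
```

```text
time: 27.35
tool_pos: [0.5587, 0.0235, 0.1016]
tcp_rot: [-0.234, 2.107, -2.106]
wrist_force: [0.1, 0.0, -0.6]
width: 0.232
time: 28.6
tool_pos: [0.5593, 0.0234, 0.1921]
tcp_rot: [-0.231, 2.106, -2.106]
wrist_force: [0.3, 0.6, -0.9]
width: 0.497
[-2.67770392e-03  9.76734774e-02  1.92278588e+00  1.89512312e-06
  1.12283735e+00  1.35017009e+00]
```

View pics/w10.png

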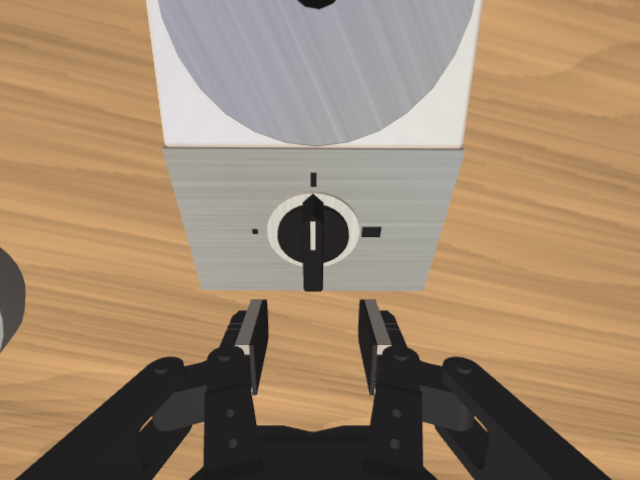

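```bash
python3 -m jog '[[0,0,0,10,42],[0,0,0,20,42],[0,0,0,30,42],[0,0,0,40,42],[0,0,0,50,42],[0,0,0,60,42],[0,0,0,70,42],[0,0,0,80,42],[0,0,0,90,42],[0,0,0,100,42]]';python3 -m jog '[[0,0,0,10,42],[0,0,0,20,42],[0,0,0,30,42],[0,0,0,40,42],[0,0,0,50,42],[0,0,0,60,42],[0,0,0,70,42],[0,0,0,80,42],[0,0,0,80,42],[0,0,0,80,42]]';python3 -m jog '[[0,0,-20,0,42],[0,0,-40,0,42],[0,0,-60,0,42],[0,0,-70,0,42],[0,0,-72,0,42],[0,0,-72,0,42],[0,0,-72,0,42],[0,0,-72,0,42],[0,0,-72,0,42],[0,0,-72,0,42]]'; python3 - <<'E'
from h import *
c=bot.read_camera("wrist");cv2.imwrite(f"pics/w11.png",c["pixels"][:,:,::-1]);print(bot.read_state()["q"])
E
```

```text
time: 29.9
tool_pos: [0.5584, 0.0234, 0.1903]
tcp_rot: [-1.374, 0.914, -0.909]
wrist_force: [0.4, 0.4, 0.6]
width: 0.491
time: 31.15
tool_pos: [0.559, 0.0234, 0.1913]
tcp_rot: [-1.564, -0.167, 0.17]
wrist_force: [0.6, -0.1, -0.1]
width: 0.494
time: 32.4
tool_pos: [0.5596, 0.0234, 0.1204]
tcp_rot: [-1.564, -0.171, 0.171]
wrist_force: [0.3, -0.7, 0.0]
width: 0.492
[-2.67804355e-03  1.72261057e-01  1.98212335e+00 -1.57036854e-05
  9.87085858e-01 -1.79132511e+00]
```

View pics/w11.png

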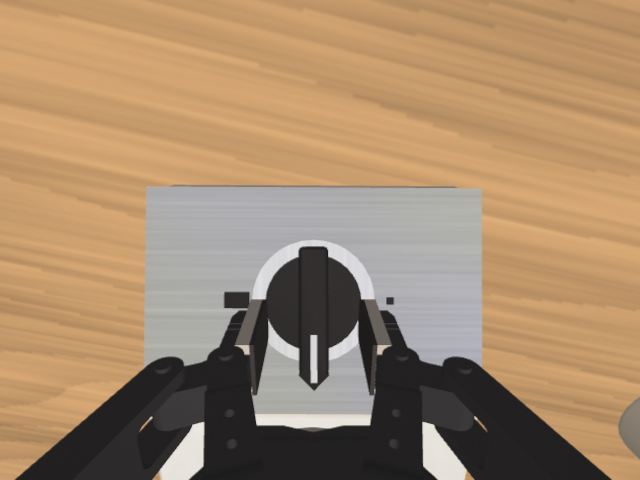

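```bash
python3 -m jog '[[0,0,-4,0,42],[0,0,-8,0,42],[0,0,-11,0,42],[0,0,-13,0,42],[0,0,-15,0,42],[0,0,-17,0,42],[0,0,-17,0,30],[0,0,-17,0,18],[0,0,-17,0,18],[0,0,-17,0,18]]' 25;  python3 -m jog '[[0,0,0,-6,18],[0,0,0,-12,18],[0,0,0,-18,18],[0,0,0,-24,18],[0,0,0,-30,18],[0,0,0,-36,18],[0,0,0,-42,18],[0,0,0,-48,18],[0,0,0,-54,18],[0,0,0,-60,18]]';python3 -m jog '[[0,0,0,-6,18],[0,0,0,-12,18],[0,0,0,-18,18],[0,0,0,-24,18],[0,0,0,-28,18],[0,0,0,-30,18],[0,0,0,-30,18],[0,0,0,-30,18],[0,0,0,-30,18],[0,0,0,-30,18]]'; python3 - <<'E'
from h import *
c=bot.read_camera("wrist");cv2.imwrite(f"pics/w12.png",c["pixels"][:,:,::-1])
E
```

```text
time: 33.7
tool_pos: [0.5597, 0.0234, 0.1034]
tcp_rot: [-1.564, -0.171, 0.171]
wrist_force: [0.5, 0.5, -0.5]
width: 0.21
time: 34.95
tool_pos: [0.5601, 0.0244, 0.104]
tcp_rot: [-1.469, 0.651, -0.651]
wrist_force: [-0.0, 3.7, 3.0]
width: 0.212
time: 36.2
tool_pos: [0.5607, 0.0239, 0.1045]
tcp_rot: [-1.302, 1.046, -1.048]
wrist_force: [-0.7, 2.9, 5.6]
width: 0.211
```

View pics/w12.png

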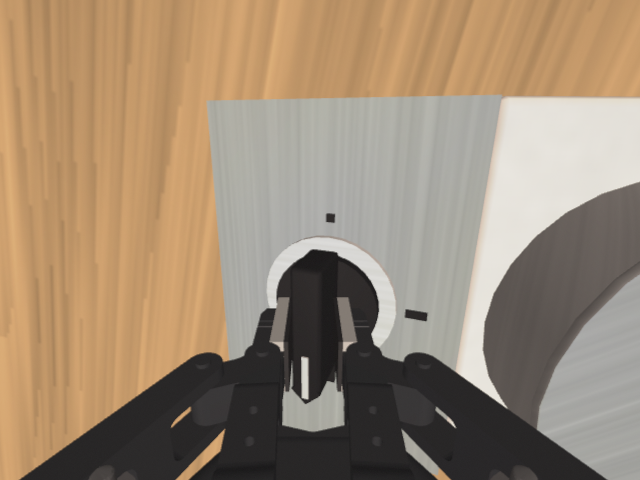

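The nose points at the full bar. Releasing and rising.

```bash
python3 -m jog '[[0,0,0,0,30],[0,0,0,0,42],[0,0,0,0,42],[0,0,0,0,42],[0,0,10,0,42],[0,0,30,0,42],[0,0,60,0,42],[0,0,100,0,42],[0,0,140,0,42],[0,0,150,0,42]]'; python3 -m jog '[[0,0,0,0,42],[0,0,0,0,42],[0,0,0,0,42],[0,0,0,0,42],[0,0,0,0,42],[0,0,0,0,42],[0,0,0,0,42],[0,0,0,0,42],[0,0,0,0,42],[0,0,0,0,42]]'; python3 - <<'E'
from h import *
c=bot.read_camera("wrist");cv2.imwrite(f"pics/w13.png",c["pixels"][:,:,::-1]);np.savez("w13.npz",**c)
c=bot.read_camera("scene");cv2.imwrite("pics/s13.png",c["pixels"][:,:,::-1])
a=cv2.imread("pics/scene0.png").astype(int);d=np.abs(a-c["pixels"][:,:,::-1])
for n,(x0,y0,x1,y1) in dict(bowl=(355,128,408,172),tin=(292,318,364,390),jar=(424,148,460,190)).items(): print(n,d[y0:y1,x0:x1].mean())
E
```

```text
time: 37.5
tool_pos: [0.5616, 0.0234, 0.2578]
tcp_rot: [-1.3, 1.042, -1.051]
wrist_force: [-0.1, 0.2, -0.1]
width: 0.49
time: 38.75
tool_pos: [0.5596, 0.0234, 0.2533]
tcp_rot: [-1.304, 1.047, -1.047]
wrist_force: [0.5, -0.6, -0.3]
width: 0.491
bowl 43.48299028016009
tin 3.1725180041152266
jar 4.222883597883598
```

View pics/w13.png

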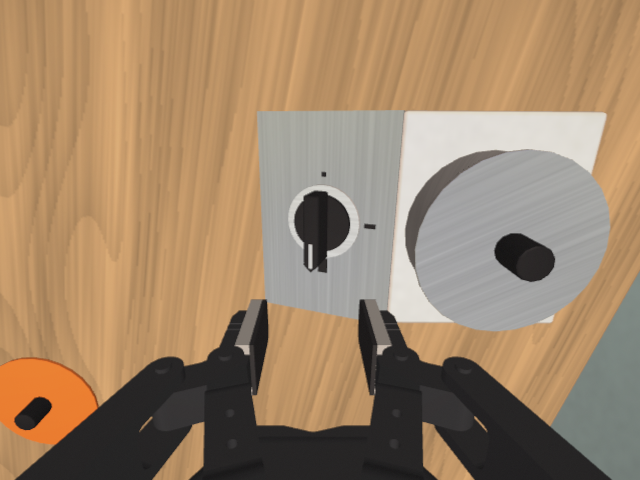

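View pics/s13.png

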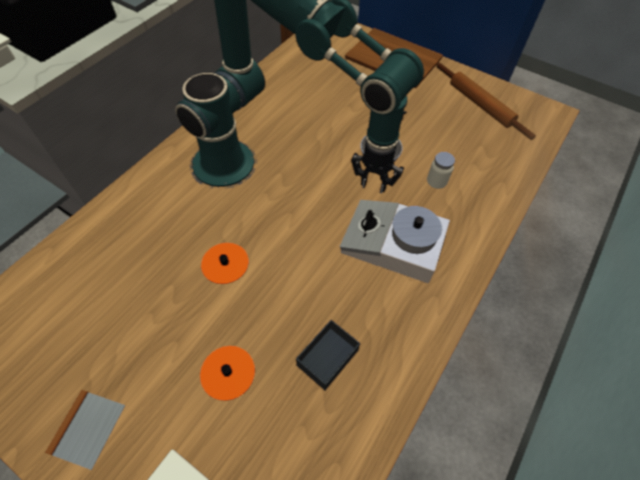

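The nose is at the full bar, around (313,270). The bar lies on the same line as it did at off, so it is home. The lid is unchanged. The bowl is hidden by the arm in this scene view, so I check it in the top view and then hand in.

```bash
python3 - <<'E'
from h import *
c=bot.read_camera("top");a=cv2.imread("pics/top0.png").astype(int);d=np.abs(a-c["pixels"][:,:,::-1])
for n,(x0,y0,x1,y1) in dict(bowl=(120,228,160,292),tin=(385,142,455,198),jar=(120,158,168,198)).items(): print(n,d[y0:y1,x0:x1].mean())
k=dict(np.load("w13.npz"))
p={n:cast(k,*q,z=.134)[:2] for n,q in {}.items()}
bot.finish_job()
print(bot.read_state()["time"])
E
```

```text
bowl 10.189583333333333
tin 8.30093537414966
jar 11.522569444444445
the job is handed in; nothing more can be done
the job is handed in; nothing more can be done
```

The warmer job is done and handed in at about 39 s: the lid is seated in the well, and the handle is turned to full. `finish_job` gives no verdict, so this rests on my own checks.

**Lid:**
- I gripped the steel lid by its knob, not the orange look-alikes, and lowered it into the well with the switch still at off. The first contact force came at TCP z = 0.168 m, the height expected for a fully seated lid.
- After I let go, the wrist camera put the lid centre about 1 mm from the well centre. The scene view showed it level.
- The cameras disagreed by 2–4 mm on the well's y position (top 0.0514, scene 0.053, wrist 0.0553). I aimed between them, at 0.0534.

**Handle:** I turned it to the middle click, took a new grip, turned it on to full and released it. In the last wrist image the nose points at the broad bar, and the bar lies on the same line as it did at off. I did not measure the final angle in radians.

**Bystanders:** The tin and jar look unchanged in the final scene view. The arm hid the bowl there. I also compared the last top view with the first one: the differences were small and similar for all three (8–12 grey levels). I handed in without viewing that last top picture. No bystander contact was seen, and the arm was about 12 cm clear of the warmer at the end.

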